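Tip the V-block down and push it home against the stop rail

TASK

Push the standing V-block over, away from its V-groove, so that it lies flat with the groove facing up, then push it along the bench until the end that was its top is squarely flush against the dark stop rail, ready to take rod stock. Do it all by pushing with the fingers: never lift or carry the block. Leave the plain block standing and everything else where it is, and finish clear of everything.

Things in the scene. Friction and masses are not known exactly. Their poses are not given: they have to be found in the camera images.
- vblock: V-block: loose aluminium block standing on end, 45 (its x) by 50 (its y) by 100 mm tall (its z), 0.4 to 0.75 kg. Origin: centre of the end it first stands on; z along its length. Its -x face, at first roughly towards the robot, has a 90-degree V-groove along the full length, 24 mm wide, 12 mm deep, in the middle, flat lands 13 mm wide beside it; the notch shows at the top end too.
- vblock_mid (a point): centre of the V-block, 50 mm along its z from its origin; axes as the block's. At the start its +x face, opposite the groove, looks at the stop rail, up to 0.2 rad off square. Tipped about its lower +x edge it lies 45 mm high on that face, its z pointing at the rail and its former top end some 25 to 70 mm short of the rail.
- vblock_head (a point): centre of the V-block's end face that is on top at the start, 100 mm along its z from its origin; axes as the block's. Pushed near the top the standing block tips rather than slides; lying, it takes some 3 to 9 N to slide along the bench
- stop: stop rail: dark steel bar fixed to the bench, 20 mm (x) by 300 mm (y) by 30 mm high, with two screw heads on top. Origin at the centre of its underside; its -x face, towards the robot, is the stop face
- stop_face (a point): middle of the stop rail's face towards the robot, 22.5 mm above the bench; axes as the rail's: x into the rail, square to the face; y along it; z up
- plain_block: plain aluminium block of the same outer size (45 x 50 x 100 mm tall, about 0.6 kg) without a groove, standing loose beside the V-block, 110 mm or more from it centre to centre along the rail; either of the two may be on the left. To be left standing. Origin at the centre of its underside, z up
- plain_mid (a point): centre of the plain block, 50 mm above its underside
- parts_tin: open round brass-coloured tin of small metal parts, 100 mm across, 22 mm high, beyond the rail; loose, to be left alone. Origin at the centre of its underside
- oil_bottle: small white bottle, 32 mm across, 75 mm high, beyond the rail; loose, to be left alone. Origin at the centre of its underside
- paste_jar: small clear jar with a blue cap, 48 mm across, 40 mm high, to the right of the blocks; loose, to be left alone. Origin at the centre of its underside
- forceps: steel locking forceps lying flat, 140 mm long along its x, 66 mm over the finger rings, 8 mm high, to the left of the blocks; loose, to be left alone. Origin on the bench about the middle of its length
- tweezers: steel tweezers lying flat, 120 mm long along its x, 14 mm wide, 6 mm high, on the robot's side of the blocks, between their lanes; loose, to be left alone. Origin on the bench at the middle
- drill_block: dark wooden block holding four thin drills, 60 x 40 mm, 50 mm high with the drills, left of the rail; loose, to be left alone. Origin at the centre of its underside
There are look-alikes about, which are no part of the job. Leave any green or turquoise look-alike of the vblock alone.

How it is judged:
On the way:
1. the V-block has been tipped over and lies flat on the bench with its V-groove up (angle between vblock's own x axis and vertical above 3.04 rad and height (world z) of vblock_mid below 0.026 m), for 0.2 s.
At the end, for the whole second after the job is handed in: The V-block lies flat (within 0.1 rad) with its groove up, its former top end within 3 mm of the stop rail's face and square to it within 0.07 rad (4 degrees), within the rail's length, at rest; the plain block still stands (all of step 1 and x of vblock_head in the frame of stop_face between -0.003 and 0.003 m and y of vblock_head in the frame of stop_face between -0.15 and 0.15 m and angle between the z axis of vblock and the x axis of stop, either way round below 0.07 rad and linear speed of vblock below 0.01 m/s and angle between plain_block's own z axis and vertical below 0.05 rad); the robot touches nothing.
It fails at once if the V-block is lifted off the bench (height (world z) of vblock_mid above 0.064 m or (angle between vblock's own z axis and vertical below 0.1 rad and height (world z) of vblock_mid above 0.058 m) or (angle between vblock's own x axis and vertical above 2.97 rad and height (world z) of vblock_mid above 0.038 m)).
It fails at once if the plain block is tipped, lifted or shifted by more than 15 mm (distance of plain_mid from where it was at the start of the episode above 0.015 m or angle between plain_block's own z axis and vertical above 0.25 rad).
It fails at once if another thing on the bench is shifted by more than 15 mm (distance of any of parts_tin, oil_bottle, paste_jar, forceps, tweezers, drill_block from where it was at the start of the episode above 0.015 m).
It also fails if it takes over 42 s, if anything falls off the work surface, if the arm or the gripper's body presses on something with over 40 N, if the wrist force passes 120 N, or if a joint passes its speed limit or range.

ROBOT

A 6-joint arm with a two-finger parallel gripper is mounted at the origin on the work surface. World frame = base frame: x ahead of the robot, y to its left, z up, the work surface at z = 0. Lengths are in m, angles in rad, forces in N, time in s.
With the tool pointing down it reaches from about 0.375 to 0.9 m from the base axis. Payload 3.1 kg.
Tool frame: the origin (TCP) lies midway between the tips of the shut fingers; the grasp point (between the pads) lies 19 mm behind it (grip_depth is the distance from the TCP to the grasp point, in m); z points along the fingers, x is the direction in which the jaws open and shut, and the axes are right-handed (so a half turn about z gives the same grasp; the last joint's range is limited). The gripper opens to 87 mm and grips with 3 to 60 N. Pads are 19 mm wide; open, the fingers measure 117 mm over their backs; the gripper's body (75 mm by 190 mm) begins 51 mm behind the grasp point.
Start: joints at [-0.178, 0.527, 1.433, -0, 1.181, -0.178], TCP at [0.625, 0, 0.223] pointing down, gripper open.
Joint ranges: [-3.08, 3.08], [-0.75, 2.2], [0.22, 2.44], [-1.43, 4.57], [0, 2.65], [-2.85, 2.85]. Speed limits (rad/s): [2.79, 2.79, 3.14, 3.14, 3.14, 3.14].

INTERFACE

Orientations are given as a unit quaternion [w, x, y, z].
In Python, from cell import observe, camera, hand_in, grip_depth gives the robot as it stands. The module is installed in compiled form; this text tells all that it offers.
- The arm moves only by the shell command python3 -m inch 'ROWS' [FORCE]. ROWS is JSON, a list of rows, each a list of 5 numbers: the closure, from 0 (fully open) to 1 (shut), then the shift along the world's x, y, z in cm, then the turn about the world's z in rad. A call has 1 to 8 rows; each row is the pose to reach, as a shift and turn from the pose measured when the call began; what a row does not reach only later rows make up. A row lasts 1/10 s, in which the tool goes at most 50 mm and 8.59 degrees, less where a joint would pass 70% of its speed; a pose out of reach is approached as far as the arm can. A call with a gripper value outside its range is refused whole. The fingers move at their own pace and stop on an object; FORCE is the grip in N (left out, the last holds). Time passes only in rows, so rows that repeat a pose let the fingers close. It gives the time, the measured TCP pose, the force and the opening at its end, in the units of the state.
- observe(): the state, without advancing time (a new reading comes with each control period).
- camera(name): name is "scene" or "side" or "wrist"; returns a dict with "frame" (480x640x3 uint8, red, green, blue), "range_z" (480x640 float32, m along the optical axis (not along the pixel's ray), 0 where there is no reading), "fx", "fy", "cx", "cy" (pixels), "k1" (the pictures are not rectified: a ray, as slopes to the right and down, at radius r is drawn at 1 + k1 r^2 times it, then the intrinsics apply), "R" (3x3) and "t" (3): a world point X has camera coordinates R X + t. Camera axes: x right, y down, z forward; pixel columns grow to the right and rows downward; lengths in m; the calibration is good to about 2 mm. A picture is of the moment at which its call begins.
- hand_in(): hands the job in, once; it reports no verdict.
The state is a dict: "clock": time; "joint_positions": joint angles; "joint_velocities": joint speeds; "joint_torque": joint torques, N m; "tool_pos": TCP position; "eef_rot": TCP orientation; "wrist_force": force on the tool from outside, world axes, zero at the start; "moment": the same for the moment, N m; "gripper_width": finger opening in m.
Only numpy, scipy, OpenCV 4.12 (cv2) and the standard library are available. Lean on these libraries where they do the work, as an engineer would, in place of code of your own. Each camera call takes 0.05 s, during which the arm holds its last target. There are 200 camera calls.

## Working session

There is one attempt and no reset: what is moved stays moved. The work goes in short steps, Python scripts to look and compute and a shell command to move; the robot and the scene stay as the last step left them, time stands still between calls to the robot, and variables do not carry over. Pictures are saved under pics/ and viewed, about 8 in all and at most 12, crops included, and the job is handed in when it is done.

```bash
mkdir -p pics
cat > h.py <<'E'
import numpy as np, cv2
from cell import observe, camera
def save(c,n): cv2.imwrite('pics/'+n,c['frame'][:,:,::-1])
def cloud(c):
    # undistorted slopes -> world points per pixel
    K=np.array([[c['fx'],0,c['cx']],[0,c['fy'],c['cy']],[0,0,1.]])
    v,u=np.mgrid[0:480,0:640]
    p=np.stack([u,v],-1).reshape(-1,1,2).astype(float)
    s=cv2.undistortPoints(p,K,np.array([c['k1'],0,0,0.])).reshape(480,640,2)
    z=c['range_z'][...,None].astype(float)
    X=np.concatenate([s*z,z],-1)
    W=(X-np.array(c['t']))@np.array(c['R'])
    W[c['range_z']<=0]=np.nan
    return W
E
python3 - <<'E'
from h import *
for n in ['scene','side']:
    c=camera(n); save(c,n+'0.png'); np.save(n+'0.npy',cloud(c))
    print(n,-np.array(c['R']).T@c['t'])
print(observe())
E
```

```text
scene [ 1.10676248 -0.39569363  0.89527665]
side [ 0.4959755  -0.69810767  0.58658477]
{'clock': 0.1, 'joint_positions': array([-1.78495429e-01,  5.28383942e-01,  1.43376588e+00, -1.17626831e-05,
        1.18135846e+00, -1.78480185e-01]), 'joint_velocities': array([-9.74558333e-04, -2.58202531e-03, -3.71434427e-03, -1.37654094e-03,
        5.64724058e-04, -5.31882778e-06]), 'joint_torque': array([-3.02360622e-04, -4.40987206e+01, -1.77151054e+01,  6.34850166e-02,
        5.34114777e-02, -3.85449334e-05]), 'tool_pos': array([6.24356445e-01, 1.45050002e-04, 2.21665502e-01]), 'eef_rot': array([-1.64699115e-04,  9.99999541e-01, -5.38413642e-06, -9.43561409e-04]), 'wrist_force': array([ 0.02885791, -0.50772134, -1.175425  ]), 'moment': array([-0.00162296,  0.0281188 , -0.03492248]), 'gripper_width': 0.0869309684079618}
```

View pics/scene0.png

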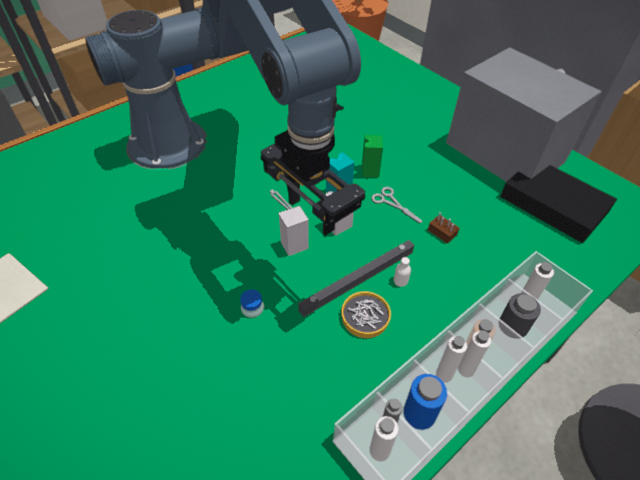

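View pics/side0.png

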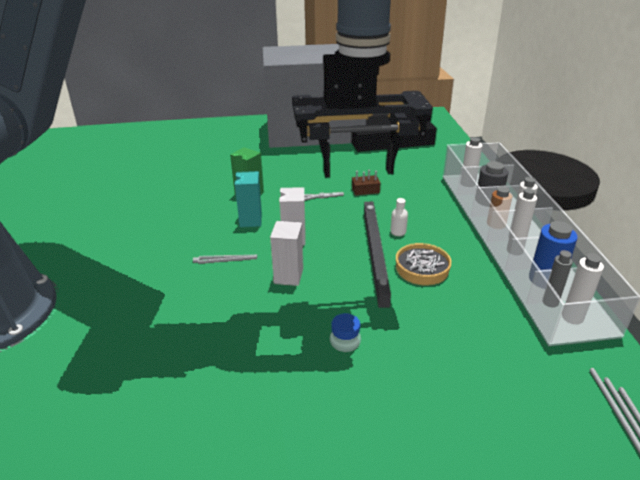

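The scene view shows a plain block at (294,230) and, behind it under the gripper, the other white block at (342,222). The rail runs from (305,305) to (408,248). In the side view the back white block at (291,205) seems to have the notch. Turquoise (248,200) and green (246,172) look-alikes stand nearer the robot. I'll measure from the clouds next.

Run:
```python
from h import *
for n in ['scene','side']:
    W=np.load(n+'0.npy'); im=cv2.imread(f'pics/{n}0.png'); hsv=cv2.cvtColor(im,cv2.COLOR_BGR2HSV)
    X,Y,Z=np.moveaxis(W,-1,0)
    inb=(X>.4)&(X<.95)&(Y>-.3)&(Y<.4)
    for nm,m in [('top',inb&(Z>.092)&(Z<.108)),('rail',inb&(Z>.025)&(Z<.034)&(hsv[...,2]<110)),('low',inb&(Z>.004)&(Z<.09)&~((hsv[...,0]>50)&(hsv[...,0]<80)&(hsv[...,1]>120)))]:
        k,l,s,c=cv2.connectedComponentsWithStats(m.astype(np.uint8))
        for i in range(1,k):
            if s[i,4]<25: continue
            q=W[l==i]; r=cv2.minAreaRect((q[:,:2]*1000).astype(np.float32))
            print(n,nm,s[i].tolist(),'med',q.mean(0).round(4),'rect',np.round(r[0],1),np.round(r[1],1),round(r[2],1),'col',im[l==i].mean(0).astype(int))
c=camera('wrist');save(c,'wrist0.png');np.save('wrist0.npy',cloud(c))
a=cv2.imread('pics/scene0.png')[130:280,240:440];b=cv2.imread('pics/side0.png')[140:300,180:393]
cv2.imwrite('pics/m0.png',np.hstack([cv2.resize(x,(400,300),interpolation=2) for x in(a,b)]))
```

```text
scene top [364, 135, 19, 17, 276] med [0.4429 0.3521 0.0993] rect [440.6 354. ] [45.1 55.3] 47.7 col [ 63 148  17]
scene top [330, 153, 24, 21, 291] med [0.4491 0.2384 0.0994] rect [444.8 238.7] [50.7 47.9] 87.8 col [159 161   0]
scene top [279, 206, 29, 24, 416] med [0.5154 0.0405 0.0996] rect [513.   42.4] [51.1 48.6] 77.3 col [195 190 197]
scene top [533, 263, 11, 17, 86] med [0.9394 0.3183 0.1025] rect [937.5 323.4] [15.1 32. ] 43.6 col [156 156 160]
scene top [444, 348, 8, 13, 44] med [0.9419 0.0455 0.0991] rect [939.8  46.7] [ 5.7 20. ] 71.3 col [125 126 129]
scene top [409, 374, 23, 21, 135] med [ 0.9434 -0.0337  0.1057] rect [942.8 -30. ] [14.2 50.8] 0.3 col [186 112  54]
scene top [385, 399, 9, 15, 73] med [ 0.9413 -0.0976  0.0981] rect [939.5 -96.4] [10.8 22.5] 55.4 col [107 107 107]
scene rail [362, 166, 18, 6, 52] med [0.4564 0.3374 0.0296] rect [455.7 338.8] [44.7 13.9] 41.0 col [37 91 16]
scene rail [326, 182, 10, 9, 25] med [0.4409 0.2154 0.0299] rect [440.9 215.6] [36.3  4.7] 2.7 col [91 94  0]
scene rail [429, 215, 30, 23, 250] med [0.7073 0.3333 0.0282] rect [705.8 
[... 3474 characters left out ...]
ide low [271, 205, 35, 79, 1709] med [0.5162 0.0537 0.053 ] rect [520.7  93.3] [162.   48.6] 80.1 col [133 132 133]
side low [396, 243, 56, 41, 1815] med [0.7543 0.0318 0.0159] rect [755.5  34.5] [101.7  98.7] 76.6 col [106 128 140]
side low [228, 254, 29, 6, 97] med [0.426  0.1029 0.0058] rect [427.3 102.3] [12.2 53. ] 90.0 col [154 161 146]
side low [330, 313, 31, 38, 943] med [ 0.5876 -0.1397  0.0291] rect [ 588.9 -133.3] [44.1 43.1] 45.0 col [123  90  61]
side low [590, 368, 24, 35, 191] med [ 0.9372 -0.2697  0.0071] rect [ 937.8 -268.9] [61.7  9.4] 88.0 col [156 157 151]
side low [604, 378, 17, 24, 83] med [ 0.9482 -0.2806  0.0072] rect [ 947.9 -279.2] [40.6  4.2] 90.0 col [143 143 139]
```

View pics/wrist0.png

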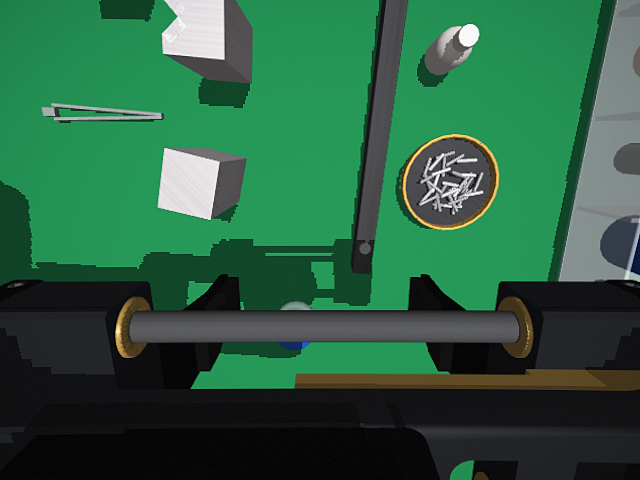

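View pics/m0.png

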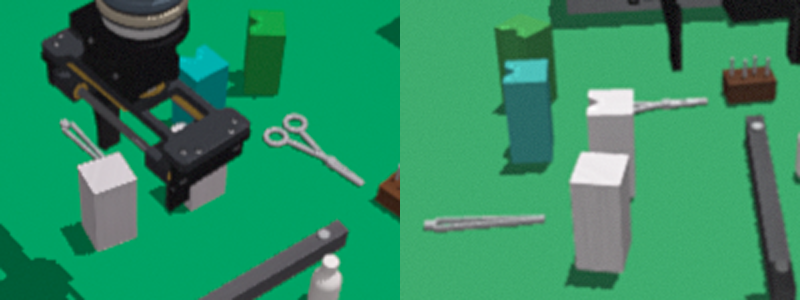

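The wrist view confirms it: the V-notched white block is at the top (195,25), with its groove towards the robot. The plain block is at (200,185), the tweezers at (100,113) and the rail at about x = 380 px. So the V-block is at roughly (0.529, 0.161) and the rail yaw is about -5°. I'll move to centre the V-block under the wrist camera and measure its yaw.

```bash
python3 -m inch '[[0.68,-2,3,0,0],[0.68,-4,6,0,0],[0.68,-4,6,0,0],[0.68,-4,6,0,0]]'
cat > m.py <<'E'
import sys
from h import *
n,zl,zh=sys.argv[1],float(sys.argv[2]),float(sys.argv[3])
c=camera('wrist');save(c,n);W=cloud(c);np.save('w.npy',W);hsv=cv2.cvtColor(c['frame'],cv2.COLOR_RGB2HSV)
X,Y,Z=np.moveaxis(W,-1,0)
def rep(nm,m,mn):
    k,l,s,_=cv2.connectedComponentsWithStats(m.astype(np.uint8))
    for i in range(1,k):
        if s[i,4]<mn: continue
        q=W[l==i]; r=cv2.minAreaRect((q[:,:2]*1000).astype(np.float32))
        print(nm,s[i].tolist(),'mean',q.mean(0).round(4),'rect',np.round(r[0],1),np.round(r[1],1),round(r[2],2),'corners',np.round(cv2.boxPoints(r)).astype(int).tolist(),'col',c['frame'][l==i].mean(0).astype(int))
inb=(X>.4)&(X<.85)&(Y>-.3)&(Y<.4)
rep('top',inb&(Z>zl)&(Z<zh)&(hsv[...,1]<60)&(hsv[...,2]>60),300)
rep('rail',inb&(Z>.025)&(Z<.035)&(hsv[...,1]<60)&(X>.62)&(X<.72),300)
E
python3 m.py w1.png .09 .11
```

```text
clock: 0.55
tool_pos: [0.5842, 0.0606, 0.2218]
eef_rot: [0.0, 1.0, 0.001, -0.001]
wrist_force: [0.8, -0.2, -0.2]
gripper_width: 0.0629
top [224, 70, 61, 74, 3824] mean [0.5307 0.163  0.0991] rect [528.7 162.4] [50.2 45.5] 85.57 corners [[504, 139], [549, 136], [553, 186], [508, 189]] col [240 238 240]
top [212, 220, 62, 61, 2784] mean [0.5123 0.0462 0.0989] rect [512.1  43.3] [50.3 44.9] 76.23 corners [[484, 24], [528, 13], [540, 62], [496, 73]] col [159 155 158]
rail [392, 28, 62, 254, 5068] mean [0.6814 0.128  0.0292] rect [680.4 114.1] [247.3  20.6] 84.74 corners [[659, -8], [679, -10], [702, 236], [682, 238]] col [82 81 85]
```

View pics/w1.png

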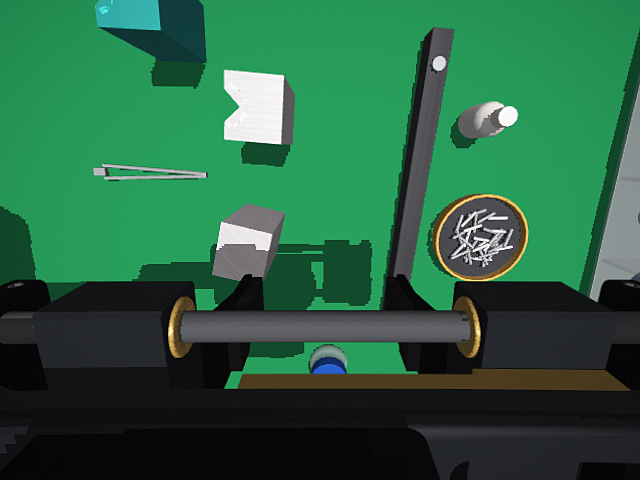

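Centre of the V-block is (0.5287, 0.1624) with yaw -4.4°, and the rail yaw is -5.3°, so it is nearly square already. The groove at (235,105) faces the robot. Next I turn the jaws across the block and set the two fingers on the lands.

```bash
python3 -m inch '[[0.68,-11,10.6,0,1.49],[0.68,-11,10.6,0,1.49],[0.68,-11,10.6,0,1.49],[0.68,-11,10.6,0,1.49],[0.68,-11,10.6,0,1.49],[0.68,-11,10.6,0,1.49],[0.68,-11,10.6,0,1.49],[0.68,-11,10.6,0,1.49]]'; python3 -m inch '[[0.68,0,0,0,0.29],[0.68,0,0,0,0.29],[0.68,0,0,0,0.29],[0.68,0,0,0,0.29]]'; python3 -c "
from scipy.spatial.transform import Rotation as R;from cell import *
s=observe();q=s['eef_rot'];print(s['tool_pos'],R.from_quat([*q[1:],q[0]]).as_matrix().round(3),s['gripper_width'])"
```

```text
clock: 1.4
tool_pos: [0.4764, 0.1651, 0.222]
eef_rot: [0.001, 0.824, 0.567, 0.0]
wrist_force: [0.3, -0.5, 0.9]
gripper_width: 0.0282
clock: 1.8
tool_pos: [0.4773, 0.1645, 0.222]
eef_rot: [0.001, 0.735, 0.678, 0.0]
wrist_force: [0.4, -0.2, -1.4]
gripper_width: 0.0278
[0.47725304 0.16451046 0.22203134] [[ 0.08   0.997  0.002]
 [ 0.997 -0.08  -0.001]
 [-0.001  0.002 -1.   ]] 0.027766131009220617
```

```bash
python3 -m inch '[[0.68,-0.4,0.2,-5,0],[0.68,-0.4,0.2,-10,0],[0.68,-0.4,0.2,-13.7,0],[0.68,-0.4,0.2,-13.7,0],[0.68,-0.4,0.2,-13.7,0]]'; python3 -m inch '[[0.68,0.6,-0.05,0,0],[0.68,1.2,-0.1,0,0],[0.68,1.8,-0.15,0,0],[0.68,2.2,-0.2,0,0],[0.68,2.5,-0.2,0,0],[0.68,2.8,-0.2,0,0]]'
```

```text
clock: 2.3
tool_pos: [0.4737, 0.1664, 0.085]
eef_rot: [0.001, 0.735, 0.678, 0.0]
wrist_force: [0.0, -0.4, 0.3]
gripper_width: 0.0279
clock: 2.9
tool_pos: [0.5008, 0.1643, 0.0852]
eef_rot: [0.0, 0.735, 0.678, -0.001]
wrist_force: [-2.5, 0.2, 2.8]
gripper_width: 0.0282
```

```bash
python3 -m inch '[[0.68,0.4,-0.03,0,0],[0.68,0.8,-0.06,0,0],[0.68,1.2,-0.1,0,0],[0.68,1.6,-0.13,0,0],[0.68,1.8,-0.14,0,0]]'
python3 - <<'E'
from h import *
c=camera('side');save(c,'side2.png')
cv2.imwrite('pics/side2c.png',cv2.resize(c['frame'][130:290,190:430,::-1],(600,400)))
E
```

```text
clock: 3.4
tool_pos: [0.5202, 0.1628, 0.0852]
eef_rot: [0.001, 0.735, 0.678, 0.0]
wrist_force: [-0.3, 0.6, 1.5]
gripper_width: 0.0277
```

View pics/side2c.png

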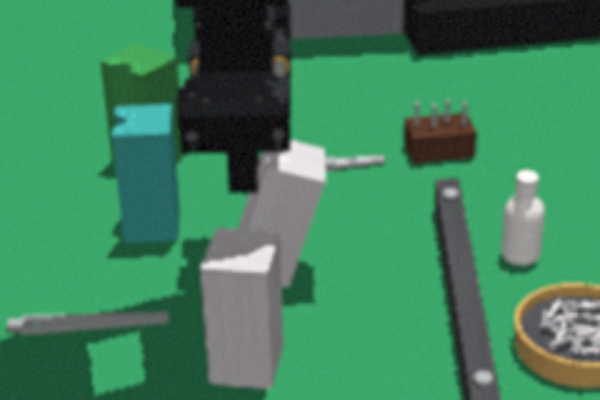

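The block is tipping cleanly about its lower rail-side edge, with its top at crop (295,160), and it isn't sliding. Pushing on.

```bash
python3 -m inch '[[0.68,0.4,-0.03,0,0],[0.68,0.8,-0.06,0,0],[0.68,1.1,-0.09,0,0],[0.68,1.4,-0.11,0,0],[0.68,1.7,-0.13,0,0],[0.68,2.0,-0.16,0,0],[0.68,2.3,-0.18,0,0],[0.68,2.3,-0.18,0,0]]';python3 -m inch '[[0.68,-2,0.2,0,0],[0.68,-5,0.4,2,0],[0.68,-7,0.5,7,0],[0.68,-7,0.5,12,0],[0.68,-7,0.5,13.5,0]]'
python3 - <<'E'
from h import *
c=camera('side');save(c,'side3.png')
cv2.imwrite('pics/side3c.png',cv2.resize(c['frame'][130:290,190:430,::-1],(600,400)))
E
```

```text
clock: 4.25
tool_pos: [0.544, 0.161, 0.0853]
eef_rot: [0.001, 0.736, 0.678, 0.001]
wrist_force: [-0.1, 0.2, 0.8]
gripper_width: 0.0279
clock: 4.75
tool_pos: [0.4752, 0.1665, 0.2246]
eef_rot: [0.003, 0.735, 0.678, 0.003]
wrist_force: [1.0, -0.2, -0.7]
gripper_width: 0.0276
```

View pics/side3c.png

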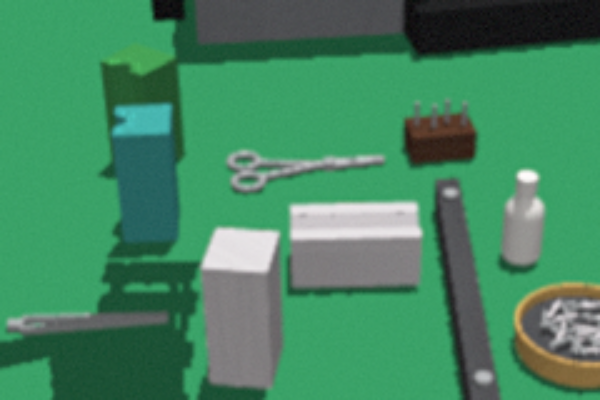

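The block now lies flat with its groove up at crop (355,245), a little short of the rail; the plain block still stands. I'll turn the jaws back, shut them, and measure.

```bash
python3 -m inch '[[1,0,0,0,-1.49],[1,0,0,0,-1.49],[1,0,0,0,-1.49],[1,0,0,0,-1.49],[1,0,0,0,-1.49],[1,0,0,0,-1.49],[1,0,0,0,-1.49],[1,0,0,0,-1.49]]'; python3 -m inch '[[1,0,0,0,-0.32],[1,0,0,0,-0.32],[1,0,0,0,-0.32],[1,0,0,0,-0.32]]'
cat > m2.py <<'E'
from h import *
for n in ['scene','side']:
    c=camera(n);W=cloud(c);hsv=cv2.cvtColor(c['frame'],cv2.COLOR_RGB2HSV);X,Y,Z=np.moveaxis(W,-1,0)
    inb=(X>.5)&(X<.72)&(Y>-.08)&(Y<.25)&(hsv[...,1]<60)
    for nm,m in [('v',inb&(X<.70)&(Z>.037)&(Z<.053)&(hsv[...,2]>130)&(Y>.1)),('rail',inb&(X>.64)&(Z>.025)&(Z<.034)&(hsv[...,2]<130))]:
        k,l,s,_=cv2.connectedComponentsWithStats(m.astype(np.uint8),connectivity=8)
        i=1+s[1:,4].argmax(); q=W[m if nm=='v' else l==i]
        r=cv2.minAreaRect((q[:,:2]*1000).astype(np.float32))
        print(n,nm,len(q),np.round(r[0],1),np.round(r[1],1),round(r[2],2),np.round(cv2.boxPoints(r)).astype(int).tolist())
E
python3 m2.py;python3 -c "
from scipy.spatial.transform import Rotation as R;from cell import *
s=observe();q=s['eef_rot'];print(s['tool_pos'],R.from_quat([*q[1:],q[0]]).as_matrix().round(3)[:,0],s['gripper_width'])"
```

```text
clock: 5.6
tool_pos: [0.476, 0.1665, 0.2253]
eef_rot: [0.006, 0.99, 0.141, -0.0]
wrist_force: [-0.3, 0.3, 0.3]
gripper_width: 0.0003
clock: 6.0
tool_pos: [0.4756, 0.1665, 0.2248]
eef_rot: [0.006, 1.0, -0.018, -0.001]
wrist_force: [0.8, -0.1, -0.2]
gripper_width: 0.0009
scene v 661 [604.9 156.3] [ 52.8 103.2] 86.16 [[552, 133], [655, 127], [658, 179], [555, 186]]
scene rail 1102 [680.   87.4] [300.2  22.4] 84.78 [[655, -61], [677, -63], [705, 236], [683, 238]]
side v 674 [604.6 155.6] [56.1 98.5] 84.7 [[553, 132], [651, 123], [656, 179], [558, 188]]
side rail 917 [677.3  86.4] [300.2  20. ] 84.44 [[653, -62], [673, -64], [702, 235], [682, 237]]
[0.47576682 0.16651503 0.22504206] [ 0.999 -0.035 -0.002] 0.0001266658922466839
```

Block centre is (0.605, 0.156), yaw about -4.5°, rail -5.3°, gap about 21 mm. I'll go down behind it (low body clearance to the turquoise block is about 11 mm) and push along the rail normal.

```bash
python3 -m inch '[[1,3.9,-0.5,-4,0],[1,3.9,-0.5,-8,0],[1,3.9,-0.5,-12,0],[1,3.9,-0.5,-16,0],[1,3.9,-0.5,-19,0],[1,3.9,-0.5,-20.3,0],[1,3.9,-0.5,-20.3,0]]'; python3 -m inch '[[1,0.6,-0.05,0,0],[1,1.2,-0.1,0,0],[1,1.8,-0.15,0,0],[1,2.3,-0.2,0,0],[1,2.8,-0.25,0,0],[1,3.2,-0.3,0,0],[1,3.2,-0.3,0,0]]';python3 m2.py
```

```text
clock: 6.8
tool_pos: [0.5137, 0.1613, 0.0205]
eef_rot: [0.006, 1.0, -0.017, -0.003]
wrist_force: [0.1, 0.4, 0.4]
gripper_width: 0.0006
clock: 7.5
tool_pos: [0.5444, 0.1586, 0.0206]
eef_rot: [0.006, 1.0, -0.017, -0.005]
wrist_force: [-3.0, 1.2, 4.5]
gripper_width: 0.0004
scene v 320 [635.2 154.7] [136.5  63.1] 15.73 [[561, 167], [578, 106], [709, 143], [692, 204]]
scene rail 1078 [680.2  87. ] [300.2  22.1] 84.66 [[655, -61], [677, -64], [705, 235], [683, 237]]
side v 648 [604.6 155. ] [57.2 98. ] 84.73 [[553, 131], [651, 122], [656, 179], [558, 188]]
side rail 911 [676.6  86.3] [301.3  19.8] 84.68 [[653, -63], [672, -65], [700, 235], [681, 237]]
```

```bash
python3 -m inch '[[1,0.4,-0.04,0,0],[1,0.8,-0.07,0,0],[1,1.2,-0.1,0,0],[1,1.5,-0.13,0,0],[1,1.7,-0.15,0,0],[1,1.7,-0.15,0,0]]';python3 m2.py | grep side
python3 -m inch '[[1,0.1,-0.01,0,0],[1,0.2,-0.02,0,0],[1,0.3,-0.03,0,0],[1,0.3,-0.03,0,0]]'
```

```text
clock: 8.2
tool_pos: [0.5557, 0.1566, 0.0204]
eef_rot: [0.007, 1.0, -0.017, -0.01]
wrist_force: [-9.6, 0.1, 8.6]
gripper_width: 0.0004
side v 635 [615.8 154.5] [57.3 99. ] 86.13 [[565, 129], [663, 123], [667, 180], [568, 186]]
side rail 910 [676.3  86.2] [301.4  19.8] 84.79 [[653, -63], [673, -65], [700, 235], [680, 237]]
clock: 8.7
tool_pos: [0.5554, 0.1566, 0.0202]
eef_rot: [0.007, 1.0, -0.017, -0.014]
wrist_force: [-8.7, 2.2, 6.7]
gripper_width: 0.0005
```

```bash
python3 -m inch '[[1,0.4,-0.04,0.1,0],[1,0.7,-0.06,0.1,0],[1,1.0,-0.09,0.1,0],[1,1.2,-0.11,0.1,0],[1,1.4,-0.13,0.1,0]]';python3 m2.py | grep side
```

```text
clock: 9.2
tool_pos: [0.5631, 0.1553, 0.0204]
eef_rot: [0.007, 1.0, -0.017, -0.021]
wrist_force: [-14.2, 1.4, 9.9]
gripper_width: 0.0004
side v 641 [623.5 155.3] [54.4 99. ] 89.96 [[574, 128], [673, 128], [673, 182], [574, 183]]
side rail 903 [676.7  85.3] [300.6  19.7] 84.65 [[653, -63], [672, -65], [700, 234], [681, 236]]
```

The head's right corner has reached the rail, and the block has turned a few degrees (yaw about 0° against -5.3°). I'll back off, shift the finger about 9 mm to the left half, and push again.

```bash
python3 -m inch '[[1,-0.8,0,0.1,0],[1,-1.2,0.5,0.1,0],[1,-1.2,1.0,0.1,0],[1,-1.2,1.0,0.1,0]]';python3 m2.py | grep v; python3 -m inch '[[1,0.4,-0.03,0,0],[1,0.8,-0.06,0,0],[1,1.2,-0.1,0,0],[1,1.6,-0.12,0,0],[1,2.0,-0.14,0,0],[1,2.2,-0.16,0,0],[1,2.4,-0.16,0,0]]';python3 m2.py | grep v
```

```text
clock: 9.7
tool_pos: [0.5524, 0.166, 0.0216]
eef_rot: [0.007, 1.0, -0.016, -0.019]
wrist_force: [0.4, -0.3, 0.4]
gripper_width: 0.0005
scene v 408 [626.4 155.7] [98.4 52. ] 1.88 [[576, 180], [578, 128], [676, 131], [675, 183]]
side v 667 [622.6 154.2] [ 56.2 100.4] 87.95 [[571, 128], [672, 124], [674, 180], [573, 184]]
clock: 10.5
tool_pos: [0.5623, 0.1646, 0.0213]
eef_rot: [0.008, 0.999, -0.016, -0.034]
wrist_force: [-22.5, 3.7, 19.2]
gripper_width: 0.0007
scene v 332 [626.1 155.5] [99. 51.] 0.18 [[577, 181], [577, 130], [676, 130], [676, 181]]
side v 616 [623.6 154.7] [55.7 98.4] 88.97 [[574, 128], [672, 126], [673, 182], [575, 183]]
```

Run:
```python
from h import *
a=camera('side')['frame'][150:270,260:420,::-1];b=camera('scene')['frame'][180:300,290:450,::-1]
cv2.imwrite('pics/c4.png',np.hstack([cv2.resize(x,(400,300),interpolation=2) for x in(a,b)]))
```

```text
(no output)
```

View pics/c4.png

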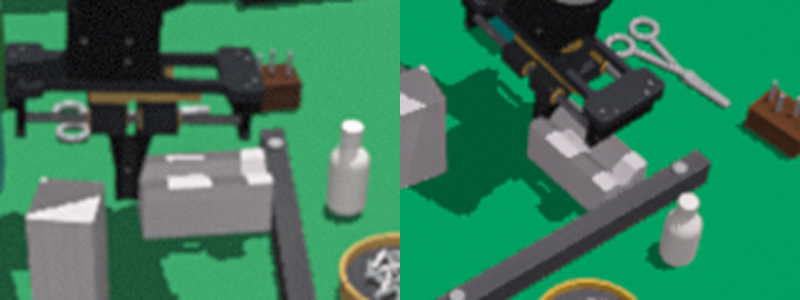

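The right (-y) corner touches the rail, and the tool is also pressing down (about 19 N), which adds friction. I'll repeat further left, easing the height up during the push.

```bash
python3 -m inch '[[1,-0.8,0,0,0],[1,-1.0,0.6,0,0],[1,-1.0,0.8,0,0]]'; python3 -m inch '[[1,0.5,-0.03,0,0],[1,0.9,-0.06,0.1,0],[1,1.3,-0.1,0.2,0],[1,1.7,-0.12,0.4,0],[1,2.0,-0.14,0.5,0],[1,2.2,-0.16,0.6,0],[1,2.2,-0.16,0.6,0]]';python3 m2.py | grep v
```

```text
clock: 11.0
tool_pos: [0.5534, 0.1732, 0.0214]
eef_rot: [0.008, 0.999, -0.016, -0.033]
wrist_force: [-0.1, -0.3, 0.4]
gripper_width: 0.0006
clock: 11.7
tool_pos: [0.5627, 0.1733, 0.0246]
eef_rot: [0.007, 0.999, -0.016, -0.047]
wrist_force: [-17.0, 6.9, 0.5]
gripper_width: 0.0008
scene v 364 [643.  155.7] [120.6  66. ] 15.88 [[576, 171], [594, 107], [710, 140], [692, 204]]
side v 654 [624.1 155.7] [57.5 99.5] 89.66 [[574, 127], [674, 127], [674, 184], [575, 185]]
```

```bash
python3 -m inch '[[1,-2,0,0,0],[1,-2,0,5,0],[1,-2,0,10,0],[1,-1,-3,15,0],[1,1,-6,20,0],[1,3,-11,20,0],[1,3,-11,20,0],[1,3,-11,20,0]]'; sed -i "s/(X>.62)/(X>.66-.0)/" m.py; python3 m.py w5.png .039 .052; python3 m2.py
```

```text
clock: 12.6
tool_pos: [0.5952, 0.0604, 0.2256]
eef_rot: [0.007, 0.999, -0.018, -0.045]
wrist_force: [1.0, -0.4, -0.2]
gripper_width: 0.0005
top [313, 85, 111, 27, 2356] mean [0.6237 0.1732 0.0435] rect [623.1 172.3] [ 19.6 100.3] 89.06 corners [[573, 163], [673, 162], [673, 181], [573, 183]] col [224 221 224]
top [479, 89, 34, 38, 570] mean [0.7325 0.1577 0.0473] rect [736.7 158.3] [25.8 30.8] 4.28 corners [[723, 173], [725, 142], [751, 144], [748, 175]] col [155 152 150]
top [314, 121, 108, 25, 2184] mean [0.6238 0.1411 0.0436] rect [622.7 141.9] [ 20.1 100.5] 89.04 corners [[572, 133], [673, 131], [673, 151], [573, 153]] col [236 232 235]
rail [401, 16, 56, 265, 5576] mean [0.6813 0.1261 0.0293] rect [673.3 112. ] [253.6  34.7] 84.85 corners [[645, -13], [679, -16], [702, 237], [667, 240]] col [84 83 87]
scene v 692 [637.6 159.7] [136.1  71.4] 13.24 [[563, 179], [580, 109], [712, 141], [696, 210]]
scene rail 1154 [664.8  89.1] [301.   53.7] 84.88 [[625, -58], [678, -63], [705, 237], [652, 241]]
side v 751 [622.7 155.7] [ 56.9 100.3] 88.96 [[572, 128], [672, 126], [673, 183], [573, 185]]
side rail 903 [676.7  87.7] [302.7  19.9] 84.8 [[653, -62], [673, -64], [700, 238], [681, 239]]
```

View pics/w5.png

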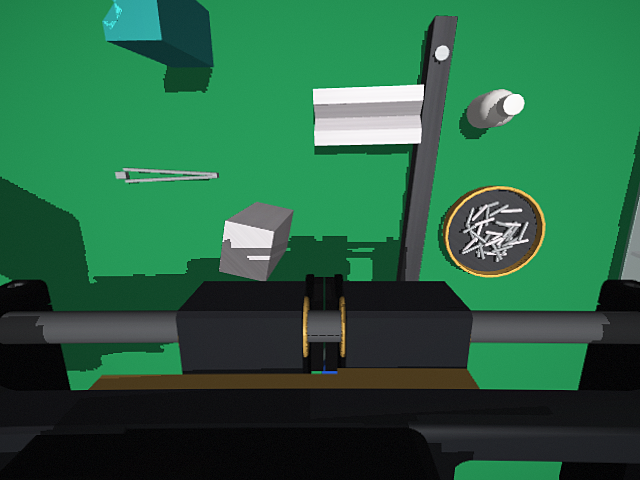

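The wrist view is clear: the block at (368,115) is yawed -1.0° and the rail -5.2°, with only the right head corner touching. The tail must swing about 7 mm to the left. I'll nudge it sideways from its right near the tail, keeping the tips at z = 33 mm so the body clears the plain block.

```bash
python3 -m inch '[[1,-1,4,0,0],[1,-1,5.6,-4,0],[1,-1,5.6,-9,0],[1,-1,5.6,-14,0],[1,-1,5.6,-18,0],[1,-1,5.6,-19.2,0],[1,-1,5.6,-19.2,0],[1,-1,5.6,-19.2,0]]'; python3 -m inch '[[1,0,0.4,0,0],[1,0,0.7,0,0],[1,0,1.0,0,0],[1,0,1.3,0,0],[1,0,1.5,0,0],[1,0,1.5,0,0]]';python3 m2.py | grep side
```

```text
clock: 13.55
tool_pos: [0.5823, 0.1209, 0.0324]
eef_rot: [0.007, 0.999, -0.016, -0.047]
wrist_force: [-0.4, -0.8, 0.7]
gripper_width: 0.0006
clock: 14.15
tool_pos: [0.5817, 0.1349, 0.0337]
eef_rot: [0.008, 0.999, -0.015, -0.048]
wrist_force: [-2.9, -4.9, 4.7]
gripper_width: 0.0003
side v 487 [623.4 164.1] [56.  97.7] 80.68 [[571, 144], [667, 129], [676, 184], [580, 200]]
side rail 876 [677.1  83.6] [297.9  19.7] 84.44 [[653, -64], [672, -66], [701, 231], [682, 233]]
```

```bash
python3 -m inch '[[1,0,-1.2,0,0],[1,0,-1.2,4,0],[1,0,-1.2,9,0],[1,0.5,-3,14,0],[1,1.2,-6,19,0],[1,1.2,-7.4,19,0],[1,1.2,-7.4,19,0]]'; python3 m.py w6.png .039 .052
```

```text
clock: 14.95
tool_pos: [0.5967, 0.0585, 0.2274]
eef_rot: [0.008, 0.999, -0.017, -0.043]
wrist_force: [0.5, 0.4, -1.2]
gripper_width: 0.0007
top [315, 68, 112, 37, 2449] mean [0.6268 0.1812 0.0435] rect [626.5 180.8] [ 19.4 100.4] 80.72 corners [[575, 179], [674, 163], [678, 182], [579, 198]] col [222 219 221]
top [475, 88, 36, 37, 573] mean [0.7322 0.1575 0.0472] rect [736.  158.1] [26.3 30.8] 12.73 corners [[720, 170], [727, 140], [752, 146], [745, 176]] col [154 151 149]
top [310, 105, 108, 35, 2234] mean [0.6216 0.1497 0.0435] rect [621.4 150.4] [ 19.9 100.6] 80.75 corners [[570, 149], [669, 132], [673, 152], [573, 168]] col [236 233 236]
rail [399, 15, 56, 266, 5532] mean [0.6812 0.1247 0.0293] rect [673.2 110.6] [255.8  34.8] 84.89 corners [[644, -15], [679, -18], [702, 236], [667, 239]] col [84 84 88]
```

I overshot: the yaw is now -9.3°, against -5.1° for the rail. A wide press with both fingers on the tail lands, held square to the rail, will square it against the rail from both ends. Turning the jaws for that.

```bash
python3 -m inch '[[0.68,-5.2,11.1,0,1.51],[0.68,-5.2,11.1,0,1.51],[0.68,-5.2,11.1,0,1.51],[0.68,-5.2,11.1,0,1.51],[0.68,-5.2,11.1,0,1.51],[0.68,-5.2,11.1,0,1.51],[0.68,-5.2,11.1,0,1.51],[0.68,-5.2,11.1,0,1.51]]'; python3 -m inch '[[0.68,0,0,-5,0.34],[0.68,0,0,-8,0.34],[0.68,0,0,-8,0.34],[0.68,0,0,-8,0.34]]'; python3 -c "
from scipy.spatial.transform import Rotation as R;from cell import *
s=observe();q=s['eef_rot'];print(s['tool_pos'],R.from_quat([*q[1:],q[0]]).as_matrix().round(3),s['gripper_width'])"
```

```text
clock: 15.8
tool_pos: [0.5415, 0.1723, 0.2234]
eef_rot: [0.031, 0.831, 0.554, -0.035]
wrist_force: [-0.6, 0.1, -1.3]
gripper_width: 0.0276
clock: 16.2
tool_pos: [0.5391, 0.173, 0.1407]
eef_rot: [0.034, 0.725, 0.687, -0.032]
wrist_force: [0.7, 0.8, 0.7]
gripper_width: 0.028
[0.53910398 0.17304967 0.14073879] [[ 0.054  0.999  0.001]
 [ 0.994 -0.053 -0.093]
 [-0.093  0.006 -0.996]] 0.027975304323293187
```

```bash
python3 -m inch '[[0.68,0.1,-0.2,-5,-0.035],[0.68,0.1,-0.2,-9,-0.035],[0.68,0.1,-0.2,-10.8,-0.035],[0.68,0.1,-0.2,-10.8,-0.035]]'; python3 -m inch '[[0.68,0.6,-0.05,0,0],[0.68,1.2,-0.1,0,0],[0.68,1.6,-0.13,0,0],[0.68,2.0,-0.16,0,0],[0.68,2.3,-0.2,0,0],[0.68,2.6,-0.23,0,0],[0.68,2.9,-0.26,0,0]]';python3 m2.py | grep v
```

```text
clock: 16.6
tool_pos: [0.5378, 0.1712, 0.0299]
eef_rot: [0.032, 0.737, 0.674, -0.035]
wrist_force: [-0.3, 0.4, -0.4]
gripper_width: 0.0278
clock: 17.3
tool_pos: [0.562, 0.1688, 0.0299]
eef_rot: [0.028, 0.738, 0.673, -0.039]
wrist_force: [-11.3, 2.7, 9.7]
gripper_width: 0.0278
scene v 585 [630.9 164.2] [51.7 90.6] 80.71 [[582, 146], [671, 131], [680, 182], [590, 197]]
side v 674 [624.2 163.3] [56.2 98. ] 82.27 [[572, 142], [669, 129], [677, 185], [579, 198]]
```

Turning slowly; I'll press on.

```bash
python3 -m inch '[[0.68,0.5,-0.05,0,0],[0.68,1.0,-0.1,0,0],[0.68,1.4,-0.13,0.1,0],[0.68,1.8,-0.16,0.2,0],[0.68,2.2,-0.2,0.2,0],[0.68,2.5,-0.2,0.2,0],[0.68,2.5,-0.2,0.2,0]]';python3 m2.py | grep v;python3 -c "
from scipy.spatial.transform import Rotation as R;from cell import *
s=observe();q=s['eef_rot'];print(R.from_quat([*q[1:],q[0]]).as_matrix().round(3)[:,0],s['moment'])"
```

```text
clock: 18.1
tool_pos: [0.5637, 0.1653, 0.0297]
eef_rot: [0.014, 0.738, 0.672, -0.059]
wrist_force: [-30.3, 0.1, 19.7]
gripper_width: 0.0278
scene v 556 [642.5 163. ] [120.1  67.5] 8.01 [[578, 188], [588, 121], [707, 138], [697, 205]]
side v 687 [626.2 161.2] [56.5 97.3] 84.2 [[575, 138], [672, 128], [677, 184], [581, 194]]
[ 0.089  0.99  -0.106] [-0.17480385  5.18823693 -0.87622019]
```

```bash
python3 -m inch '[[0.68,-1.5,0.1,0,0],[0.68,-2.5,0.2,1,0],[0.68,-2.5,0.2,6,0],[0.68,-2.5,0.2,11,0],[0.68,-2.5,0.2,16,0],[0.68,0,0,20,0],[0.68,4,0,20,0],[0.68,8,0,20,0]]';python3 -m inch '[[0.68,4,0,0,0],[0.68,8,0,0,0],[0.68,8,0,0,0],[0.68,8,0,0,0]]'; python3 m.py w7.png .039 .052;python3 m2.py
```

```text
clock: 19.0
tool_pos: [0.6473, 0.1655, 0.2345]
eef_rot: [0.017, 0.738, 0.672, -0.055]
wrist_force: [0.4, 0.3, -1.1]
gripper_width: 0.0279
clock: 19.4
tool_pos: [0.7282, 0.1651, 0.2345]
eef_rot: [0.018, 0.738, 0.672, -0.054]
wrist_force: [-0.3, 0.7, -0.1]
gripper_width: 0.028
top [170, 0, 56, 45, 435] mean [0.5275 0.0537 0.0456] rect [529.   48.9] [29.7 61.2] 24.13 corners [[503, 71], [528, 15], [555, 27], [530, 83]] col [86 83 85]
top [307, 69, 23, 107, 1971] mean [0.6207 0.1482 0.0435] rect [622.6 148.3] [19.1 99.8] 82.73 corners [[572, 145], [671, 132], [673, 151], [574, 164]] col [231 229 231]
top [337, 70, 25, 108, 1985] mean [0.6247 0.1798 0.0436] rect [626.8 178.9] [20.3 99.9] 82.67 corners [[576, 175], [675, 162], [678, 183], [579, 195]] col [230 227 229]
top [323, 223, 29, 30, 336] mean [0.7341 0.1608 0.0475] rect [738.  159.2] [31.  27.5] 60.44 corners [[718, 152], [742, 139], [758, 166], [734, 179]] col [162 160 158]
rail [140, 162, 270, 34, 4802] mean [0.6793 0.0981 0.0295] rect [671.2  89. ] [298.6  34.6] 84.74 corners [[640, -58], [675, -61], [702, 236], [668, 239]] col [66 66 69]
scene v 614 [623.7 163.5] [53.  98.8] 81.73 [[571, 144], [669, 130], [676, 183], [579, 197]]
scene rail 1140 [664.   88.5] [300.   55.9] 84.8 [[623, -58], [678, -63], [705, 235], [650, 240]]
side v 713 [623.4 162.5] [56.6 97.4] 82.15 [[571, 141], [668, 128], [676, 184], [579, 197]]
side rail 906 [676.8  85. ] [300.5  20. ] 84.71 [[653, -64], [673, -66], [701, 234], [681, 236]]
```

View pics/w7.png

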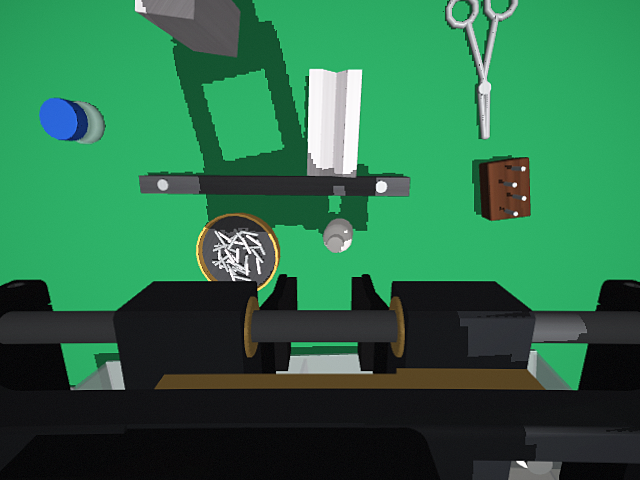

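In the last wrist view the block at (335,120) is about 2° from square, within tolerance, and its left head corner is at the rail (345,172). I'll check the gap directly from the depth profile across the joint.

Run:
```python
from h import *
W=np.load('w.npy').reshape(-1,3);W=W[~np.isnan(W[:,0])]
n=np.array([.9959,-.0906])
t=np.array([.0906,.9959])
S=W[:,:2]@n*1000;T=W[:,:2]@t*1000;Z=W[:,2]*1000
rail=(Z>26)&(Z<32)&(S>640)
# rail faces, by T band away from block
for lo,hi in [(60,180),(225,280)]:
    m=rail&(T>lo)&(T<hi)&(abs(S-671)<25); s=S[m]; print('rail S',np.percentile(s,[1,50,98,99.5]).round(1),m.sum())
for lo in range(186,246,5):
    m=(Z>40)&(Z<50)&(T>lo)&(T<lo+5)&(S<700)&(S>540); s=S[m]
    if len(s)>20: print(lo,np.sort(s)[[0,2,-3,-1]].round(1))
```

```text
rail S [658.3 668.  677.7 678.1] 1934
rail S [658.5 667.9 677.5 677.7] 880
191 [586.1 587.8 656.2 656.3]
196 [556.7 556.8 656.2 656.2]
201 [556.6 557.  656.2 656.2]
206 [557.  557.2 656.3 656.3]
211 [557.5 558.  633.3 635.3]
226 [557.6 558.6 657.1 657.2]
231 [558.  558.8 657.1 657.1]
236 [558.1 558.7 658.1 658.1]
241 [558.5 558.7 657.  658.1]
```

```bash
python3 -c "
from cell import *
print(observe()['clock'],observe()['wrist_force']);print(hand_in())"
```

```text
19.55 [-0.11611681  0.37732447  0.50904563]
the job is handed in; nothing more can be done
None
```

I tipped the V-block over, away from its groove, and pushed it along the bench until its former top end was against the stop rail. I handed the job in at 19.6 s of the 42 s allowed. The hand-in gives no verdict, so the result below rests on my own checks.

**How it went:** Two fingers on the lands tipped it cleanly. The first single-finger push left it about 4° off square. A sideways nudge then overshot to about 4° the other way, and a two-finger press on the tail brought it back.

**Last checks:**
- **Lying flat:** the block lies flat with its groove up; its top measures 43.5 mm, against 45 mm nominal.
- **Squareness:** the wrist view puts the block at -7.3° and the rail at -5.2°, so it is about 2° off square (limit 4°).
- **Gap to the rail:** the left corner is touching, with roughly 1 mm at the middle of the end (limit 3 mm).
- **Surroundings:** the plain block stands, and nothing else looked moved in the last view. I did not re-measure the other things.
- **Robot:** the arm was clear of everything, about 0.23 m up, with no contact force.

**Disagreements:**
- **Coarser cameras:** the scene and side views put the block about 2.5 to 3° off square. Rough gaps worked from them were about 5 mm (scene) and 2 mm (side). I trusted the closer wrist view.
- **Tool tilt:** the tool ended slightly tilted, by about 0.1 rad, because the pushing bent the wrist.

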